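Hold the gear's spring clamp open at its mark

TASK

One of the two spring-clamp fixtures on the repair bench has the toothed steel gear in its nest, the other a plain brass bush. By its red handle, pull the slide of the clamp that holds the gear back against its spring until the white index line stands level with the green mark (within the mark's width), and keep it there: the job ends with the gripper still holding that handle steady at the mark, so that the fitter can lift the gear out. Leave the other clamp shut, both parts on their posts, the marks as they are set, and the loose tools where they lie.

Things in the scene. Friction and masses are not known exactly. Their poses are not given: they have to be found in the camera images.
- gear: steel spur gear with teeth all round, 80 mm across, 20 mm thick, 20 mm bore, lying flat over the 14 mm locating post of one of the two clamp fixtures (left or right, differs from start to start); origin at the centre of its underside, z up
- bush: smooth brass-coloured ring without teeth, 62 mm across, 20 mm thick, 20 mm bore, lying flat over the locating post of the other fixture; origin at the centre of its underside
- left: left (+y) fixture, bolted down: blue base 215 x 110 x 12 mm, two pale guide cheeks (110 mm long, outer faces 98 mm apart, tops at z = 44 mm) with a dark slide 40 mm wide between them, top also at 44 mm; strap across at x = +45 mm, top 50 mm. Origin on the bench midway between the cheeks, z up; x runs along the slide from handle to part: pull is along -x
- left_slide (a joint): travel of the left slide: 0 = shut (sprung home, its nose over the part), grows in m as the handle is pulled along -x of left; stop at 0.095. The spring always pulls it home: about 6 N at 0 and 120 N/m more (11 N at 40 mm), so it closes if let go
- left_handle: red upright paddle on the left slide: 16 mm thick along the pull, 40 mm wide, 45 mm tall; origin at the centre of its foot, on the slide's top 44 mm above the bench (paddle top at 89 mm), 115 mm to the -x side of the fixture's origin when shut; axes as the fixture's. Over 50 mm free before and behind it above the slide. Moves with the slide
- left_index (a point): middle of the white index line, 3 mm wide, painted across the top of the left slide, 22 mm on the +x side of the fixture's origin when shut; it moves with the slide; axes as the fixture's
- left_mark (a point): centre of the top of the green mark, a clip 12 mm long in the pull direction on top of the +y cheek of the left fixture (its top 48 mm above the bench, 36 mm to the fixture's +y side of the centre line); set 40 to 70 mm from the index line at rest, measured along the pull. Axes as the fixture's
- left_nest (a point): foot of the locating post of the left fixture, on top of its base plate, 100 mm on the +x side of the fixture's origin: the part in this nest has its origin here
- right: right (-y) fixture, bolted down: blue base 215 x 110 x 12 mm, two pale guide cheeks (110 mm long, outer faces 98 mm apart, tops at z = 44 mm) with a dark slide 40 mm wide between them, top also at 44 mm; strap across at x = +45 mm, top 50 mm. Origin on the bench midway between the cheeks, z up; x runs along the slide from handle to part: pull is along -x
- right_slide (a joint): travel of the right slide: 0 = shut (sprung home, its nose over the part), grows in m as the handle is pulled along -x of right; stop at 0.095. The spring always pulls it home: about 6 N at 0 and 120 N/m more (11 N at 40 mm), so it closes if let go
- right_handle: red upright paddle on the right slide: 16 mm thick along the pull, 40 mm wide, 45 mm tall; origin at the centre of its foot, on the slide's top 44 mm above the bench (paddle top at 89 mm), 115 mm to the -x side of the fixture's origin when shut; axes as the fixture's. Over 50 mm free before and behind it above the slide. Moves with the slide
- right_index (a point): middle of the white index line, 3 mm wide, painted across the top of the right slide, 22 mm on the +x side of the fixture's origin when shut; it moves with the slide; axes as the fixture's
- right_mark (a point): centre of the top of the green mark, a clip 12 mm long in the pull direction on top of the +y cheek of the right fixture (its top 48 mm above the bench, 36 mm to the fixture's +y side of the centre line); set 40 to 70 mm from the index line at rest, measured along the pull. Axes as the fixture's
- right_nest (a point): foot of the locating post of the right fixture, on top of its base plate, 100 mm on the +x side of the fixture's origin: the part in this nest has its origin here
- hammer: ball hammer, 280 mm, lying on the bench to the right; bystander
- wrench: steel wrench, 200 mm, lying on the bench to the left; bystander
- punch: blue drift punch, 160 x 12 x 12 mm, lying in front of the robot; bystander
- socket_big: upright steel socket, 36 mm across, 45 mm tall, between the fixtures; origin under its centre; bystander
- socket_mid: upright steel socket, 26 mm across, 38 mm tall, between the fixtures; bystander
- socket_small: upright steel socket, 20 mm across, 30 mm tall, between the fixtures; bystander
Mind the look-alikes: they are no part of the job. Several things have the shape of the gear; the one meant has the colours described above.

How it is judged:
By the outcome, as a careful person would: the job done as asked, in the order asked, and still so for the second after the job is handed in, while the arm keeps its last pose, push and grip.
It also fails if it takes over 32 s, if anything falls off the work surface, if the arm or the gripper's body presses on something with over 40 N, if the wrist force passes 120 N, or if a joint passes its speed limit or range.

ROBOT

A 6-joint arm with a two-finger parallel gripper is mounted at the origin on the work surface. World frame = base frame: x ahead of the robot, y to its left, z up, the work surface at z = 0. Lengths are in m, angles in rad, forces in N, time in s.
With the tool pointing down it reaches from about 0.35 to 0.775 m from the base axis. Payload 7.3 kg.
Tool frame: the origin (TCP) lies at the centre of the arm's flange, where the gripper is bolted on; the fingertips stand 178 mm ahead of it and the grasp point (between the pads) lies 159 mm ahead of it (tip_extent is the distance from the TCP to the fingertips, in m); z points along the fingers, y is the line along which they close (so a half turn about z gives the same grasp; the last joint's range is limited). The gripper opens to 92 mm and grips with 3 to 60 N. Pads are 19 mm wide; open, the fingers measure 130 mm over their backs; the gripper's body (75 mm by 190 mm) begins 47 mm behind the grasp point.
Start: joints at [-1.342, 0.342, 1.524, -0, 1.275, -0.146], TCP at [0.192, -0.489, 0.405] pointing down, gripper open.
Joint ranges: [-2.53, 2.53], [-0.77, 2.02], [0.04, 2.7], [-1, 4.14], [0.28, 2.66], [-3.11, 3.11]. Speed limits (rad/s): [2.57, 2.57, 3.14, 3.14, 3.14, 3.14].

INTERFACE

Orientations are given as [roll, pitch, yaw] about the fixed x, y, z axes, in that order (R = Rz(yaw) Ry(pitch) Rx(roll)).
In Python, from cell import * gives the robot as it stands.
- The arm moves only by the tool arm_command, never from a script. Its arguments are lists of equal length, an entry for each row: "xyz": the shift along the world's x, y, z in mm, a list of three; "spin": the turn about the world's z in degrees. In form: {"xyz": [[tx, ty, tz], ...], "spin": [spin, ...]}. A call has 1 to 20 rows; each row shifts and turns the commanded pose from where the row before left it; what a row does not reach is not made up. A row lasts 1/10 s, in which the tool goes at most 50 mm and 8.59 degrees, less where a joint would pass 70% of its speed; a pose out of reach is approached as far as the arm can. A call with a gripper value outside its range is refused whole. "jaw" is the opening, from -1 (shut) to 1 (fully open), set as the call begins (left out, the last holds). The fingers move at their own pace and stop on an object; "squeeze" is the grip in N (left out, the last holds). Time passes only in rows, so rows that do not move let the fingers close. It gives the time, the measured TCP pose, the force, the opening and the grip force at its end, in the units of the state.
- observe(): the state, without advancing time (a new reading comes with each control period).
- read_camera(name): name is "scene" or "top"; returns a dict with "img" (384x512x3 uint8, red, green, blue), "depth" (384x512 float32, m along the optical axis (not along the pixel's ray), 0 where there is no reading), "fx", "fy", "cx", "cy" (pixels), "dist_coeffs" ([k1, k2, p1, p2, k3] as OpenCV has them; the pictures are not rectified), "world_from_camera" (4x4, takes a point from camera to world coordinates). Camera axes: x right, y up, looking along -z (the intrinsics and any distortion apply to the point x, -y, -z); pixel columns grow to the right and rows downward; lengths in m; the calibration is good to about 2 mm. A picture is of the moment at which its call begins.
- hand_in(): hands the job in; it is judged then, once.
The state is a dict: "time": time; "qpos": joint angles; "qvel": joint speeds; "joint_efforts": joint torques, N m; "tool_pos": TCP position; "tool_rot": TCP orientation; "contact_force": force on the tool from outside, world axes, zero at the start; "torque": the same for the moment, N m; "opening": finger opening in m; "grip_force": force on a finger pad.
Only numpy, scipy, OpenCV 4.12 (cv2) and the standard library are available. Lean on these libraries where they do the work, as an engineer would, in place of code of your own. Each camera call takes 0.05 s, during which the arm holds its last target. There are 200 camera calls.

## Working session

There is one attempt and no reset: what is moved stays moved. The work goes in short steps, Python scripts to look and compute and a tool call to move; the robot and the scene stay as the last step left them, time stands still between calls to the robot, and variables do not carry over. Pictures are saved under pics/ and viewed, at most 10 in all, crops included, and the job is handed in when it is done.

Besides the shell and the picture viewer there is one more tool, called after "Request:" by a JSON object that holds its "fn" and its "kwargs", one argument or row to a line. arm_command: Moves the arm, as the interface text tells. Its arguments: {"type":"object","properties":{"xyz":{"type":"array","items":{"type":"array","items":{"type":"number"}}},"spin":{"type":"array","items":{"type":"number"}},"jaw":{"type":"number"},"squeeze":{"type":"number"}},"required":["xyz","spin"]}

```bash
mkdir -p pics; cat > h.py <<'E'
from cell import *
import numpy as np, cv2, pickle
def snap(n,f):
    c=read_camera(n); cv2.imwrite(f'pics/{f}.png',c['img'][:,:,::-1]); pickle.dump(c,open(f'{f}.pkl','wb')); return c
def px(c,u,v,z=None):
    K=np.array([[c['fx'],0,c['cx']],[0,c['fy'],c['cy']],[0,0,1]])
    p=cv2.undistortPoints(np.array([[[u,v]]],float),K,np.array(c['dist_coeffs'],float))[0,0]
    d=np.array([p[0],-p[1],-1.]); T=np.array(c['world_from_camera'])
    r=T[:3,:3]@d; o=T[:3,3]
    s=(z-o[2])/r[2] if z is not None else c['depth'][int(round(v)),int(round(u))]
    return o+s*r
def crop(c,f,u0,v0,u1,v1,k):
    cv2.imwrite(f'pics/{f}.png',cv2.resize(c['img'][v0:v1,u0:u1,::-1],None,fx=k,fy=k,interpolation=cv2.INTER_CUBIC))
E
python3 - <<'E'
from h import *
snap('top','t1');snap('scene','s1');o=observe();print(o['tool_pos'],o['tool_rot'],o['time'],o['opening'])
E
```

```text
[ 0.19216633 -0.48844765  0.40413806] [-3.14029829e+00 -1.86103336e-04  3.74725945e-01] 0.1 0.09204692250180296
```

View pics/t1.png

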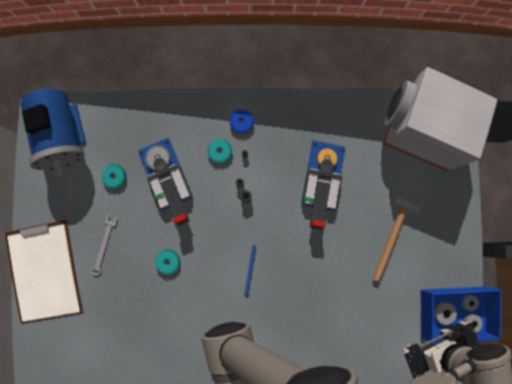

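View pics/s1.png

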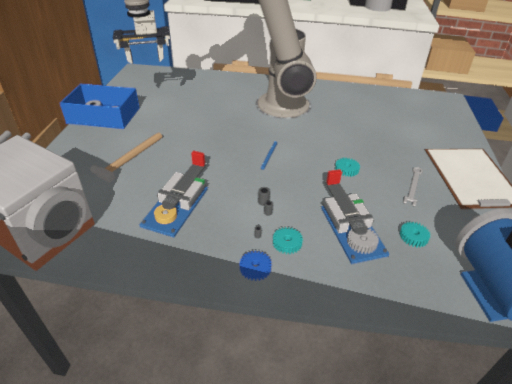

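Top view: the left fixture holds a grey part at (158,157) and its handle is at (180,217). The right fixture holds the brass bush at (326,157) and its handle is at (318,224).

Possible confusions with the gear: teal gears at (114,177), (220,152) and (167,263), a blue one at (242,122), and grey rings in the bin at (446,313). The one I want is the grey part in the left nest, so I'll check it in a close crop.

```bash
python3 - <<'E'
from h import *
c=pickle.load(open('t1.pkl','rb'));s=pickle.load(open('s1.pkl','rb'))
a=cv2.resize(c['img'][130:235,130:210,::-1],None,fx=5.7,fy=5.7,interpolation=cv2.INTER_CUBIC)[:598]
b=cv2.resize(s['img'][165:265,312:392,::-1],None,fx=4,fy=4,interpolation=cv2.INTER_CUBIC)
o=np.zeros((598,a.shape[1]+b.shape[1],3),np.uint8);o[:a.shape[0],:a.shape[1]]=a;o[:b.shape[0],a.shape[1]:]=b
cv2.imwrite('pics/c1.png',o);print(o.shape, c['world_from_camera'],c['fx'])
E
```

```text
(598, 776, 3) [[-0.0046955   0.99617923 -0.08720603  0.49194395]
 [-0.99995037 -0.00391118  0.00916251 -0.01559231]
 [ 0.00878643  0.08724472  0.99614816  1.28115074]
 [ 0.          0.          0.          1.        ]] 397.9148965171775
```

View pics/c1.png

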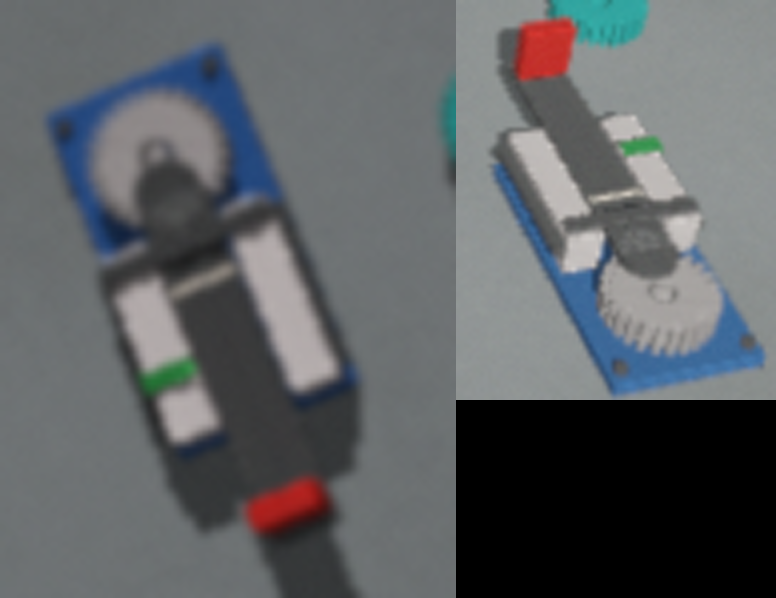

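The crop confirms it: the left part is grey with teeth. Index line at about (166,179.5), green mark at (159.5,196), handle top at (180,218).

```bash
cat > m.py <<'E'
from h import *
def cen(c,m,box):
    u0,v0,u1,v1=box; w=np.zeros(m.shape,bool); w[v0:v1,u0:u1]=1; v,u=np.nonzero(m&w); return u.mean(),v.mean(),len(u)
def meas(c,box,hz=None):
    i=c['img'].astype(int); r,g,b=i[...,0],i[...,1],i[...,2]
    return cen(c,(r>110)&(g<70)&(b<70),box),cen(c,(g>r+40)&(g>b+35),box)
E
python3 - <<'E'
from m import *
for n,f,box,idx,corn in (('top','t1',(130,130,210,235),(165.6,179.4),None),('scene','s1',(312,165,392,265),(312+(618)/4,165+195/4),None)):
    c=pickle.load(open(f+'.pkl','rb'))
    h,g=meas(c,box); H=px(c,h[0],h[1],.089 if n=='top' else .0665); G=px(c,g[0],g[1],.048); I=px(c,*idx,.044)
    print(n,h,g); print('H',H,'G',G,'I',I,'yawIH',np.degrees(np.arctan2(*(I-H)[1::-1])))
    if n=='top':
        P=lambda x,y,z:px(c,130+x/5.7-.4,130+y/5.7-.4,z)
        for nm,A,B in (('Lcheek',(115,290),(174,444)),('Rcheek',(290,212),(346,376)),('Lin',(156,285),(221,428)),('Rin',(236,240),(298,390))):
            a=P(*A,.044);b=P(*B,.044);print(nm,a,b,np.degrees(np.arctan2(*(a-b)[1::-1])))
        print('base',P(50,120,.012),P(222,45,.012)); print('gear',P(158,155,.032))
E
```

```text
top (np.float64(179.0857142857143), np.float64(217.95714285714286), 70) (np.float64(159.14814814814815), np.float64(195.40740740740742), 27)
H [0.53541549 0.20112811 0.089     ] G [0.60758376 0.27241161 0.048     ] I [0.65853262 0.25364738 0.044     ] yawIH 23.102112553668604
Lcheek [0.6554444  0.30426661 0.044     ] [0.5699082  0.26963884 0.044     ] 22.039664115172993
Rcheek [0.69836753 0.20692235 0.044     ] [0.60705117 0.17467521 0.044     ] 19.449985640876925
Lin [0.65807932 0.28123542 0.044     ] [0.57864878 0.24359445 0.044     ] 25.355588651195816
Rin [0.68290985 0.23684371 0.044     ] [0.59943828 0.20113921 0.044     ] 23.158548680115096
base [0.75845352 0.35305237 0.012     ] [0.8011439  0.25380164 0.012     ]
gear [0.73344401 0.2846076  0.032     ]
scene (np.float64(333.23728813559325), np.float64(177.06214689265536), 177) (np.float64(357.84375), np.float64(201.09375), 32)
H [0.53196941 0.20129476 0.0665    ] G [0.60614701 0.27489662 0.048     ] I [0.60095637 0.58710651 0.044     ] yawIH 79.8620876223986
```

The gear is in the left fixture, with yaw about 23°. The handle is at about (0.535, 0.201), and gear-to-handle measures 215 mm as specified. The pull should be about 40–43 mm. I'll move above the handle first.

Request:
{"fn": "arm_command", "kwargs": {
  "xyz": [
    [19,38,0],
    [19,38,0],
    [19,38,0],
    [19,38,0],
    [19,38,0],
    [19,38,0],
    [19,38,0],
    [19,38,0],
    [19,38,0],
    [19,38,0],
    [19,38,0],
    [19,38,0],
    [19,38,0],
    [19,38,0],
    [19,38,0],
    [19,38,0],
    [19,38,0],
    [20,43,0],
    [0,0,0],
    [0,0,0]
  ],
  "spin": [5,5,5,5,5,5,5,5,5,5,5,5,5,5,5,5,5,6.5,0,0],
  "jaw": 1,
  "squeeze": 40
}}

```text
time: 2.1
tool_pos: [0.5352, 0.2013, 0.4037]
tool_rot: [-3.14, 0.0, 1.973]
contact_force: [-0.1, -0.6, 0.3]
opening: 0.0917
grip_force: 0.0
```

Request:
{"fn": "arm_command", "kwargs": {
  "xyz": [
    [0,0,-30],
    [0,0,-30],
    [0,0,-30],
    [0,0,-20],
    [0,0,-20],
    [0,0,-15],
    [0,0,-15],
    [0,0,-15],
    [0,0,0],
    [0,0,0]
  ],
  "spin": [0,0,0,0,0,0,0,0,0,0]
}}

```text
time: 3.1
tool_pos: [0.5352, 0.1995, 0.2302]
tool_rot: [-3.141, 0.0, 1.97]
contact_force: [0.6, 0.1, 1.0]
opening: 0.0919
grip_force: 0.0
```

```bash
python3 - <<'E'
from h import *
c=snap('scene','s2');crop(c,'c2',290,120,410,270,4);print(observe()['contact_force'])
E
```

```text
[-0.01851957 -0.17641852 -0.03642755]
```

View pics/c2.png

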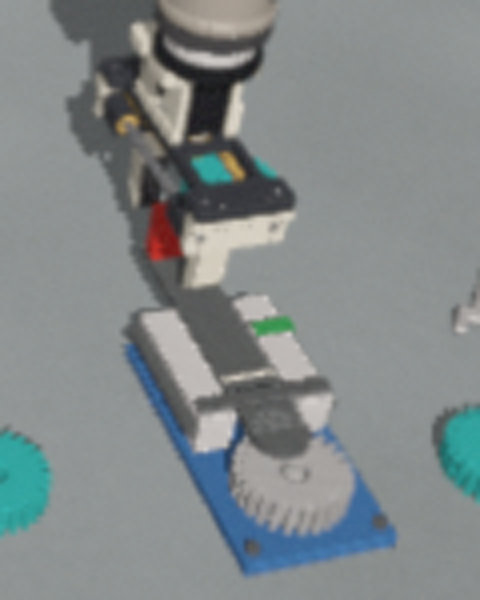

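The crop shows the fingers straddling the red paddle at (160,235). Index is at (248,377) and mark at (272,325), both in view. Closing.

Request:
{"fn": "arm_command", "kwargs": {
  "xyz": [
    [0,0,0],
    [0,0,0],
    [0,0,0],
    [0,0,0],
    [0,0,0],
    [0,0,0],
    [0,0,0],
    [0,0,0],
    [0,0,0],
    [0,0,0]
  ],
  "spin": [0,0,0,0,0,0,0,0,0,0],
  "jaw": -1,
  "squeeze": 50
}}

```text
time: 4.15
tool_pos: [0.5352, 0.2004, 0.2298]
tool_rot: [-3.141, 0.0, 1.972]
contact_force: [-4.1, -1.8, 1.0]
opening: 0.0166
grip_force: 5.9
```

Request:
{"fn": "arm_command", "kwargs": {
  "xyz": [
    [0,0,0],
    [0,0,0],
    [0,0,0],
    [0,0,0],
    [-2,-1,0],
    [-2,-1,0]
  ],
  "spin": [0,0,0,0,0,0]
}}

```text
time: 4.75
tool_pos: [0.532, 0.199, 0.2297]
tool_rot: [3.138, -0.0, 1.972]
contact_force: [5.5, 4.5, -4.0]
opening: 0.0158
grip_force: 50.0
```

Request:
{"fn": "arm_command", "kwargs": {
  "xyz": [
    [-3.3,-1.4,0],
    [-3.3,-1.4,0],
    [-3.3,-1.4,0],
    [-3.3,-1.4,0],
    [-3.3,-1.4,0],
    [-3.3,-1.4,0],
    [-3.3,-1.4,0],
    [-3.3,-1.4,0],
    [-3.3,-1.4,0],
    [-3.3,-1.4,0],
    [0,0,0],
    [0,0,0],
    [0,0,0]
  ],
  "spin": [0,0,0,0,0,0,0,0,0,0,0,0,0]
}}

```text
time: 6.05
tool_pos: [0.4996, 0.1852, 0.2297]
tool_rot: [3.137, -0.0, 1.972]
contact_force: [8.1, 6.4, -6.2]
opening: 0.0156
grip_force: 50.0
```

```bash
python3 - <<'E'
from h import *
c=snap('scene','s3');d=snap('top','t3')
a=cv2.resize(c['img'][150:240,310:390,::-1],None,fx=6,fy=6,interpolation=cv2.INTER_CUBIC)
b=cv2.resize(d['img'][160:225,140:190,::-1],None,fx=6,fy=6,interpolation=cv2.INTER_CUBIC)
o=np.zeros((540,780,3),np.uint8);o[:,:480]=a;o[:390,480:]=b;cv2.imwrite('pics/c3.png',o)
E
```

```text
(no output)
```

View pics/c3.png

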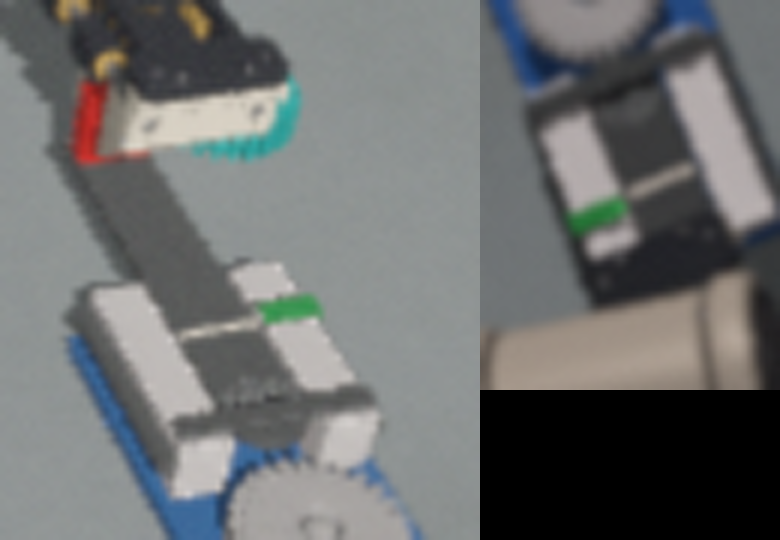

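The index is close to level with the mark. In the scene view, index is at (346,204.5) and mark top at (358,201). In the top view, index is at (170,190) and mark at (159.5,195.5). I'll work out the leftover distance along the pull.

```bash
python3 - <<'E'
from h import *
y=np.radians(23);d=np.array([np.cos(y),np.sin(y),0]);n=np.array([-d[1],d[0],0])
for f,x0,y0,ox,I,G in (('s3',310,150,0,[(182,333),(256,322)],[(260,313),(318,304)]),('t3',140,160,480,[(630,191),(692,169)],[(572,224),(625,205)])):
    c=pickle.load(open(f+'.pkl','rb'))
    q=lambda p,z:px(c,x0+(p[0]-ox+.5)/6-.5,y0+(p[1]+.5)/6-.5,z)
    i=[q(p,.044) for p in I]; g=[q(p,.048) for p in G]
    print(f,[round(float(p@d)*1e3,1) for p in i+g],[round(float(p@n)*1e3,1) for p in i+g],'left',((sum(i)-sum(g))/2@d)*1e3)
E
```

```text
s3 [665.4, 666.3, 664.7, 665.2] [-38.9, -1.0, 1.0, 31.3] left 0.9092408916292465
t3 [671.3, 669.0, 666.6, 664.8] [-6.6, -41.1, 27.5, -2.0] left 4.44221665982689
```

The views give 1 to 4 mm left, and the scene view also sees the clip's front face. TCP travel of 38.7 mm against the expected 40–43 agrees, so I'll pull 3 mm more.

Request:
{"fn": "arm_command", "kwargs": {
  "xyz": [
    [-1.4,-0.6,0],
    [-1.4,-0.6,0],
    [0,0,0],
    [0,0,0],
    [0,0,0],
    [0,0,0],
    [0,0,0],
    [0,0,0]
  ],
  "spin": [0,0,0,0,0,0,0,0]
}}

```text
time: 6.95
tool_pos: [0.4968, 0.1841, 0.2297]
tool_rot: [3.136, -0.0, 1.972]
contact_force: [8.6, 6.7, -7.5]
opening: 0.0157
grip_force: 50.0
```

```bash
python3 - <<'E'
from h import *
c=snap('scene','s4');d=snap('top','t4')
a=cv2.resize(c['img'][190:225,335:370,::-1],None,fx=11,fy=11,interpolation=cv2.INTER_CUBIC)
b=cv2.resize(d['img'][175:210,150:185,::-1],None,fx=11,fy=11,interpolation=cv2.INTER_CUBIC)
cv2.imwrite('pics/c4.png',np.hstack([a,b]))
cv2.imwrite('pics/t4.png',cv2.resize(np.hstack([c['img'][100:,80:480],d['img'][100:,80:480]])[:,:,::-1],None,fx=1,fy=1))
E
```

```text
(no output)
```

View pics/c4.png

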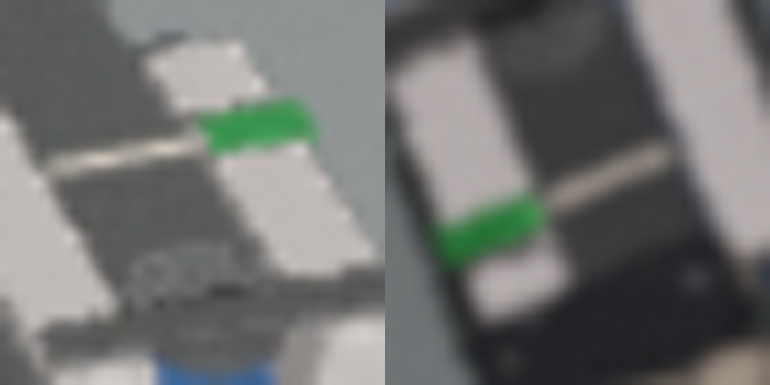

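View pics/t4.png

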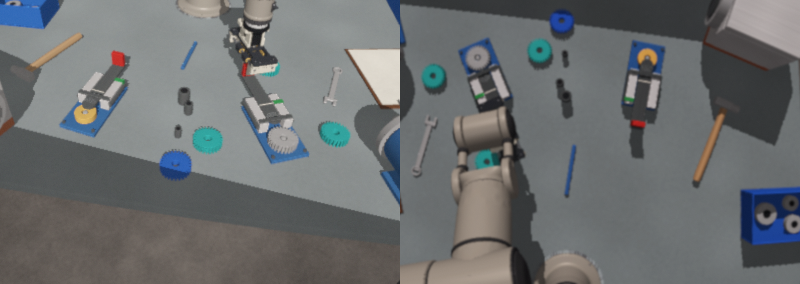

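The line extended in the top view runs through the mark's centre, (492,228) against (490,228). The scene view agrees to about 2 mm. The nose is clear of the gear, the bush clamp is still shut, and the tools haven't moved. I'll let it rest a few rows, then check for creep.

Request:
{"fn": "arm_command", "kwargs": {
  "xyz": [
    [0,0,0],
    [0,0,0],
    [0,0,0],
    [0,0,0],
    [0,0,0],
    [0,0,0],
    [0,0,0],
    [0,0,0],
    [0,0,0],
    [0,0,0]
  ],
  "spin": [0,0,0,0,0,0,0,0,0,0]
}}

```text
time: 8.05
tool_pos: [0.4968, 0.1841, 0.2297]
tool_rot: [3.136, -0.0, 1.971]
contact_force: [8.4, 5.5, -6.7]
opening: 0.0163
grip_force: 50.0
```

```bash
python3 - <<'E'
from h import *
a=pickle.load(open('s4.pkl','rb'));c=read_camera('scene')
print('diff',np.abs(a['img'][190:225,335:370].astype(int)-c['img'][190:225,335:370]).mean(),observe()['tool_pos'])
print(hand_in())
E
```

```text
diff 1.3197278911564625 [0.49682061 0.18405163 0.22970686]
the job is handed in; nothing more can be done
None
```

The gear was in the left clamp: I pulled its slide back about 42 mm, putting the index line level with the green mark to within about 2 mm, and handed in with the gripper still holding the handle steady at 50 N; no verdict came back.

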